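# Clamp the longer link to the first click

### The arm

A 6-joint arm with a two-finger parallel gripper is mounted at the origin on the work surface; the furniture and walls round the work are solid. World frame = base frame: x ahead of the robot, y to its left, z up, the work surface at z = 0. Lengths are in m, angles in rad, forces in N, time in s.
With the tool pointing down it reaches from about 0.425 to 0.95 m from the base axis. Payload 3.5 kg.
Tool frame: the origin (TCP) lies at the very end of the fingers, on their centre line; the grasp point (between the pads) lies 19 mm behind it (ctrl.grip_point_offset is the distance from the TCP to the grasp point, in m); z points along the fingers, y is the line along which they close (so a half turn about z gives the same grasp; the last joint's range is limited). The gripper opens to 85 mm and grips with 20 to 120 N. Pads are 22 mm wide; open, the fingers measure 114 mm over their backs; the gripper's body (76 mm by 85 mm) begins 54 mm behind the grasp point. The pads swing forward as they close: fully open they stand 13 mm farther back than shut.
Start: joints at [1.013, 0.286, 1.577, -0, 1.279, -0.15], TCP at [0.268, 0.62, 0.231] pointing down, gripper open.
Joint ranges: [-2.77, 2.77], [-0.9, 2.22], [0.21, 2.48], [-1.53, 4.67], [0.24, 2.81], [-2.84, 2.84]. Speed limits (rad/s): [2.79, 2.79, 3.14, 3.14, 3.14, 3.14].

### API

Orientations are given as a unit quaternion [x, y, z, w].
In Python, from plant import ctrl gives the robot as it stands. The module is installed in compiled form; this text tells all that it offers.
- The arm moves only by the shell command python3 -m pendant 'ROWS' [OPENING] [FORCE]. ROWS is JSON, a list of rows, each an object of numbers: "dx", "dy", "dz": the shift along the tool's x, y, z in cm; "twist": the turn about the tool's z in degrees. A call has 1 to 10 rows; each row is the pose to reach, as a shift and turn from the pose commanded when the call began, along the tool's axes at that moment; what a row does not reach only later rows make up. A row lasts 1/8 s, in which the tool goes at most 62.5 mm and 10.7 degrees, less where a joint would pass 70% of its speed; a pose out of reach is approached as far as the arm can. A call with a gripper value outside its range is refused whole. OPENING is the opening in per cent of the stroke, from 0 (shut) to 100 (fully open), set as the call begins (- or left out, the last holds). The fingers move at their own pace and stop on an object; FORCE is the grip in N (left out, the last holds). Time passes only in rows, so rows that repeat a pose let the fingers close. It gives the time, the measured TCP pose, the force, the opening and the grip force at its end, in the units of the state.
- ctrl.get_state(): the state, without advancing time (a new reading comes with each control period).
- ctrl.read_camera(name): name is "side" or "top"; returns a dict with "img" (480x640x3 uint8, red, green, blue), "depth" (480x640 float32, m along the optical axis (not along the pixel's ray), 0 where there is no reading), "camera_matrix" (3x3 intrinsics, pixels), "xyz" and "rotation" of the camera in the world. Camera axes: x right, y up, looking along -z (the intrinsics and any distortion apply to the point x, -y, -z); pixel columns grow to the right and rows downward; lengths in m; the calibration is good to about 2 mm. A picture is of the moment at which its call begins.
- ctrl.sign_off(): hands the job in; it is judged then, once.
The state is a dict: "time": time; "qpos": joint angles; "dq": joint speeds; "joint_efforts": joint torques, N m; "eef_pos": TCP position; "tcp_rot": TCP orientation; "contact_force": force on the tool from outside, world axes, zero at the start; "wrist_torque": the same for the moment, N m; "opening": opening from 0.0 (shut) to 1.0 (fully open); "finger_force": force on a finger pad.
Only numpy, scipy, OpenCV 4.12 (cv2) and the standard library are available. Lean on these libraries where they do the work, as an engineer would, in place of code of your own. Each camera call takes 0.05 s, during which the arm holds its last target. There are 200 camera calls.

### The job

Stand the longer of the two grey links on edge between the jaws of the drill clamp, about centred in the jaws, let go of it, and then tighten the clamp by swinging the knob of its torque lever towards you until the lever clicks (it suddenly goes slack). Stop at that first click: pulling on past it over-tightens the clamp and crushes the link. Leave the link clamped, and leave the shorter link and the other things on the bench where they are.

Things in the scene. Friction and masses are not known exactly. Their poses are not given: they have to be found in the camera images.
- clamp: Steel drill clamp fixed to the bench, base plate 110 x 246 x 12 mm (x -55 to 55, y -52 to 194). Origin on the bench under the vertical spindle axis; y points from the spindle to the jaws, z up. A screw-set anvil (85 mm wide in x, top at z = 42) faces the moving jaw; its face is at y = 134 to 142, differently each time and not reported. A gear case (64 x 60 mm, 60 mm high) stands round the spindle.
- nest (a point): Point on top of the base plate (12 mm above the bench) where the middle of the link's underside belongs: between the open jaws, in the middle of their width (y = 117 mm in the clamp's frame). Same axes as the clamp. The moving jaw then pushes the link over to the anvil.
- jaw: The moving jaw, 85 mm wide, top 42 mm above the bench. Its frame is the clamp's, shifted along y by how far it has closed (0 to 3 mm at the start); its face, a black spring-backed pad, is at y = +96 mm in it, so the gap to the anvil starts at 35 to 46 mm. The spindle drives it 30 mm per radian towards the anvil; friction keeps it where it is left.
- spindle_top (a point): On the lever's vertical axis, on its round head (54 mm across, top 108 mm up). With the link pinched the force at the knob climbs; at 11 to 13 N the head clicks and gives way, the force falling to some 3 N over 24 mm of knob travel; then it meets a stop, the force rises again, and past 17 N the clamp is over-tightened. Let go, the lever springs back up to 24 mm; the jaw stays tight.
- knob (a point): Centre of the upright black knob on the lever's free end: cylinder 28 mm across, from 78 to 153 mm above the bench, this point at 125 mm, 170 mm from the spindle axis; the lever's 14 mm bar runs to it at 92 mm height. Seen from above it swings clockwise (towards the robot) to tighten, 0.3 to 0.75 rad until the link is pinched. It moves at 5 to 9 N at right angles to the bar.
- long_link: The longer grey link, 125 mm long (x), 24 mm thick (y), 50 mm high (z), standing on its long edge, ends rounded, a dark bore near each end. 0.15 to 0.31 kg. Origin in the middle of its underside. It may go in either way round.
- short_link: The shorter grey link, 90 mm long (x), otherwise the same as the longer one. Not wanted: leave it. Origin in the middle of its underside.
- sanding_block: Bystander: cork sanding block 51 x 90 x 28 mm, origin in the middle of its underside.
- tape_roll: Bystander: pale yellow roll of tape lying flat, 100 mm across, 25 mm high, origin in the middle of its underside.
- wash_pot: Bystander: white plastic pot 54 mm across, 48 mm high, origin in the middle of its underside.
- spray_bottle: Bystander: white spray bottle, 264 mm high, at the back of the bench, origin in the middle of its underside.
Not all that is in view belongs to the job. Leave any green look-alike of the long_link alone.

How it is judged:
By the outcome, as a careful person would: the job done as asked, in the order asked, and still so for the second after the job is handed in, with the robot touching nothing.
It also fails if it takes over 64 s, if anything falls off the work surface, if the arm or the gripper's body presses on something with over 40 N, if the wrist force passes 120 N, or if a joint passes its speed limit or range.

## Working session

There is one attempt and no reset: what is moved stays moved. The work goes in short steps, Python scripts to look and compute and a shell command to move; the robot and the scene stay as the last step left them, time stands still between calls to the robot, and variables do not carry over. Pictures are saved under pics/ and viewed, at most 10 in all, crops included, and the job is handed in when it is done.

```bash
mkdir -p pics; cat > h.py <<'E'
import numpy as np, cv2
from plant import ctrl
def cam(n,save=None):
    c=ctrl.read_camera(n)
    if save: cv2.imwrite('pics/'+save,c['img'][:,:,::-1])
    return c
def px2w(c,u,v,d=None,z=None):
    K=np.array(c['camera_matrix']);R=np.array(c['rotation']);t=np.array(c['xyz'])
    r=np.array([(u-K[0,2])/K[0,0],-(v-K[1,2])/K[1,1],-1.])
    w=R@r
    if z is not None: return t+w*((z-t[2])/w[2])
    if d is None: d=c['depth'][int(v),int(u)]
    return t+w*d
E
python3 - <<'E'
from h import *
for n in('top','side'):
    c=cam(n,n+'0.png'); print(n,c['xyz'],np.round(c['rotation'],3).tolist(),np.round(c['camera_matrix'],1).tolist(),[k for k in c])
s=ctrl.get_state();print(s)
E
```

```text
top [0.20981273 0.17426175 1.57876921] [-0.06, 0.074, 0.706, -0.702] [[523.8, 0.0, 320.2], [0.0, 523.8, 236.6], [0.0, 0.0, 1.0]] ['img', 'depth', 'camera_matrix', 'xyz', 'rotation']
side [-0.06505437 -0.88697045  1.15749121] [0.398, -0.097, -0.231, 0.883] [[617.2, 0.0, 317.3], [0.0, 617.2, 238.0], [0.0, 0.0, 1.0]] ['img', 'depth', 'camera_matrix', 'xyz', 'rotation']
{'time': 0.1, 'qpos': array([ 1.01303000e+00,  2.87107311e-01,  1.57800281e+00,  1.18707470e-06,
        1.27860589e+00, -1.49992455e-01]), 'dq': array([ 0.00019573, -0.00167155, -0.00605334,  0.00016654,  0.00052014,
       -0.00181492]), 'joint_efforts': array([ 7.08083317e-04, -4.07293653e+01, -2.93699419e+01, -1.51366107e-04,
        3.37078956e-03, -5.65434579e-07]), 'eef_pos': array([0.26733846, 0.61916778, 0.23008039]), 'tcp_rot': array([ 2.02477330e-01,  9.79286375e-01, -9.95696802e-04, -3.68447052e-04]), 'contact_force': array([-0.2508233 , -0.54288864, -0.43576671]), 'wrist_torque': array([-0.0273325 , -0.00147269, -0.03742314]), 'finger_force': 0.0, 'opening': 0.9963295239547579}
```

View pics/top0.png

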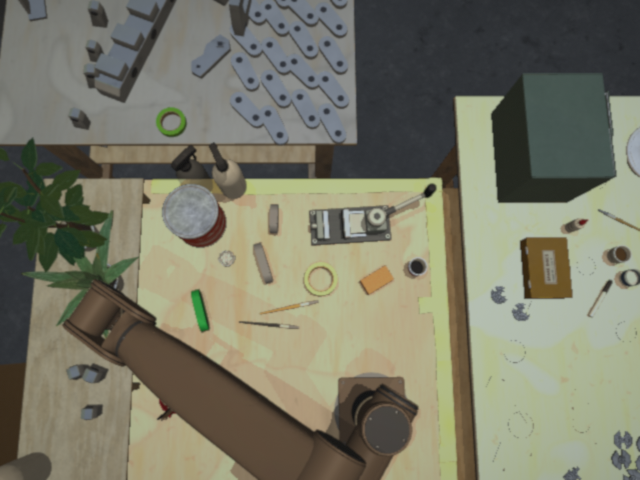

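View pics/side0.png

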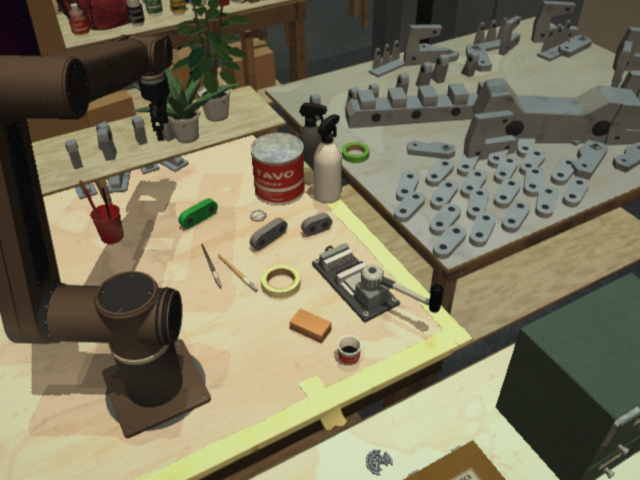

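```bash
python3 - <<'E'
from h import *
i=cv2.imread('pics/top0.png')
cv2.imwrite('pics/c1.png',cv2.resize(i[175:300,240:440],None,fx=4,fy=4,interpolation=cv2.INTER_CUBIC))
c=cam('top')
for n,u,v in [('sp',377,217),('knob',430,190),('link',262,262),('short',273,219),('bench',300,255),('bottle',228,165)]: print(n,px2w(c,u,v),c['depth'][v,u])
E
```

```text
Traceback (most recent call last):
  File "h.py", line 10, in px2w
    w=R@r
      ~^~
ValueError: matmul: Input operand 1 has a mismatch in its core dimension 0, with gufunc signature (n?,k),(k,m?)->(n?,m?) (size 3 is different from 4)
```

View pics/c1.png

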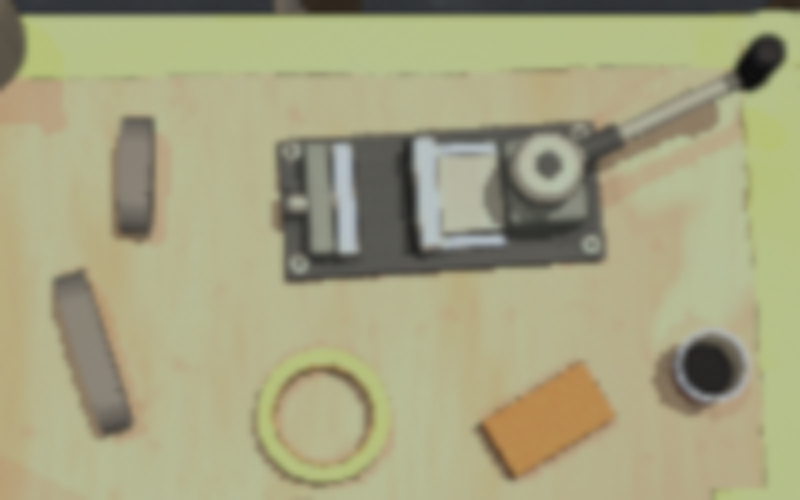

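```bash
sed -i "s/R=np.array(c\['rotation'\])/R=Rot.from_quat(c['rotation']).as_matrix()/; 1a from scipy.spatial.transform import Rotation as Rot" h.py
cat >> h.py <<'E'
def cloud(c):
    v,u=np.mgrid[0:480,0:640]; K=np.array(c['camera_matrix']);R=Rot.from_quat(c['rotation']).as_matrix()
    r=np.stack([(u-K[0,2])/K[0,0],-(v-K[1,2])/K[1,1],-np.ones(u.shape)],-1)*c['depth'][...,None]
    return r@R.T+np.array(c['xyz'])
def rect(p):
    (a,b),(w,h),t=cv2.minAreaRect((p[:,:2]*1000).astype(np.float32)); 
    if w<h: w,h,t=h,w,t+90
    return np.round([a,b,w,h,t],1)
E
python3 - <<'E'
from h import *
c=cam('top'); P=cloud(c)
f=lambda cx,cy,z: px2w(c,239.6+cx/4,174.6+cy/4,z=z)
for n,a,b,z in [('plTL',277,141,.012),('plTR',600,127,.012),('plBR',605,260,.012),('plBL',286,280,.012),('head',548,162,.108),('knob',768,48,.153),('anvT',354,145,.042),('anvB',358,254,.042),('jawT',414,138,.042),('jawB',420,252,.042)]: print(n,np.round(f(a,b,z)*1000,1))
print('bench z',np.median(P[240:250,295:305,2]))
for n,(u0,u1,v0,v1) in dict(long=(245,280,235,292),short=(262,285,195,240)).items():
    Q=P[v0:v1,u0:u1].reshape(-1,3); Q=Q[(Q[:,2]>.042)&(Q[:,2]<.06)]; print(n,rect(Q),np.median(Q[:,2]),len(Q))
Q=P[180:240,360:400].reshape(-1,3);Q=Q[(Q[:,2]>.1)&(Q[:,2]<.116)];print('head',rect(Q),len(Q))
Q=P[175:205,410:440].reshape(-1,3);Q=Q[(Q[:,2]>.14)];print('knob',rect(Q),len(Q))
E
```

```text
plTL [594.9 176.5  12. ]
plTR [605.2 -72.8  12. ]
plBR [500.7 -73.2  12. ]
plBL [486.3 170.1  12. ]
head [555.  -19.2 108. ]
knob [ 626.9 -171.9  153. ]
anvT [584.2 118.4  42. ]
anvB [500.5 116.4  42. ]
jawT [589.5  73.1  42. ]
jawB [501.8  70.   42. ]
bench z -0.0019057922627357948
long [427.4 312.7 114.5  24.   18.1] 0.0480046806621337 285
short [564.4 282.4  83.4  21.4   0.6] 0.04748600866485875 182
head [569.4 -35.3  96.7  51.7 135. ] 266
knob [426.3   1.6 553.1  26.5 138.7] 78
```

```bash
cat >> h.py <<'E'
def plan(x,y,z,yaw):
    "tool shift (cm) and twist (deg) to TCP x,y,z (mm) with the finger line (tool y) at yaw deg (mod 180) in the world"
    s=ctrl.get_state(); R=Rot.from_quat(s['tcp_rot']).as_matrix()
    d=R.T@(np.array([x,y,z])/1000-s['eef_pos'])*100
    a=np.degrees(np.arctan2(R[1,1],R[0,1])); t=(a-yaw+90)%180-90
    print('d',np.round(d,2),'twist',round(t,1),'yaw',round(a,1),'F',np.round(s['contact_force'],1),'t',s['time'])
E
python3 -c "
from h import *
plan(427.4,312.7,130,108.1)"
```

```text
d [-26.85 -21.79  10.07] twist -41.5 yaw 66.6 F [-0.3  0.4  0.3] t 0.2
```

```bash
python3 -m pendant '[{"dx":-26.85,"dy":-21.8,"dz":10,"twist":-41.5},{"dx":-26.85,"dy":-21.8,"dz":10,"twist":-41.5},{"dx":-26.85,"dy":-21.8,"dz":10,"twist":-41.5},{"dx":-26.85,"dy":-21.8,"dz":10,"twist":-41.5},{"dx":-26.85,"dy":-21.8,"dz":10,"twist":-41.5},{"dx":-26.85,"dy":-21.8,"dz":10,"twist":-41.5},{"dx":-26.85,"dy":-21.8,"dz":10,"twist":-41.5},{"dx":-26.85,"dy":-21.8,"dz":10,"twist":-41.5},{"dx":-26.85,"dy":-21.8,"dz":10,"twist":-41.5}]' 100
python3 -c "
from h import *
plan(427.4,312.7,34,108.1)
c=cam('side')
i=c['img'][190:310,190:350,::-1]
cv2.imwrite('pics/s1.png',cv2.resize(i,None,fx=5,fy=5,interpolation=cv2.INTER_CUBIC))
P=cloud(c);Q=P[200:260,225:300].reshape(-1,3);Q=Q[(Q[:,2]>.044)&(Q[:,2]<.056)];print(rect(Q),len(Q))"
```

```text
time: 1.32
eef_pos: [0.4275, 0.3142, 0.1319]
tcp_rot: [-0.158, 0.987, 0.0, 0.0]
contact_force: [-0.1, 0.5, 0.4]
opening: 1.002
finger_force: 0.0
d [ 0.06 -0.14  9.79] twist 0.1 yaw 108.2 F [-0.1  0.5  0.4] t 1.325
[429.5 314.2 108.8  31.8  16.4] 238
```

View pics/s1.png

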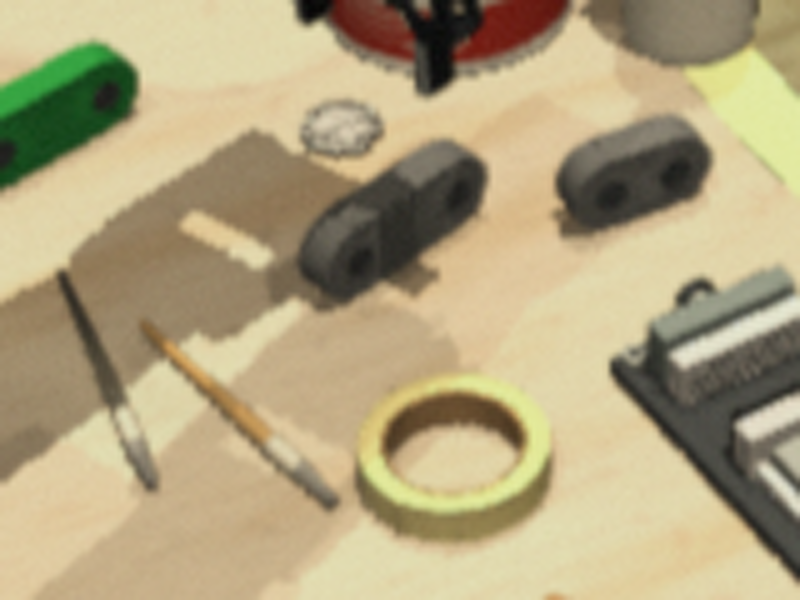

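Side view: gripper tip at about crop (430,80), long link at (395,220) directly below; both cameras agree within 2 mm. Descend and grip.

```bash
python3 -m pendant '[{"dz":5},{"dz":9.7},{"dz":9.7},{"dz":9.7}]' 100 && python3 -m pendant '[{"dz":0},{"dz":0},{"dz":0},{"dz":0},{"dz":0},{"dz":0}]' 15 60
```

```text
$[0]: bad value
```

```bash
python3 -m pendant '[{"dx":0,"dy":0,"dz":5,"twist":0},{"dx":0,"dy":0,"dz":9.7,"twist":0},{"dx":0,"dy":0,"dz":9.7,"twist":0},{"dx":0,"dy":0,"dz":9.7,"twist":0}]' 100 && python3 -m pendant '[{"dx":0,"dy":0,"dz":0,"twist":0},{"dx":0,"dy":0,"dz":0,"twist":0},{"dx":0,"dy":0,"dz":0,"twist":0},{"dx":0,"dy":0,"dz":0,"twist":0},{"dx":0,"dy":0,"dz":0,"twist":0},{"dx":0,"dy":0,"dz":0,"twist":0}]' 15 60
```

```text
time: 1.88
eef_pos: [0.4286, 0.3141, 0.036]
tcp_rot: [-0.158, 0.987, 0.0, 0.001]
contact_force: [-0.4, -1.0, 0.7]
opening: 1.001
finger_force: 0.0
time: 2.62
eef_pos: [0.4281, 0.3135, 0.0353]
tcp_rot: [-0.157, 0.988, 0.0, 0.0]
contact_force: [-1.8, 0.2, 5.9]
opening: 0.262
finger_force: 60.7
```

```bash
python3 -m pendant '[{"dx":0,"dy":0,"dz":-3,"twist":0},{"dx":0,"dy":0,"dz":-8,"twist":0},{"dx":0,"dy":0,"dz":-8,"twist":0}]'; python3 -c "
from h import *
plan(547,97,115,93)"
```

```text
time: 3.0
eef_pos: [0.4302, 0.3141, 0.1179]
tcp_rot: [-0.158, 0.987, 0.001, 0.004]
contact_force: [0.2, -0.5, -3.9]
opening: 0.263
finger_force: 59.7
d [ -4.34 -24.27   0.31] twist 15.1 yaw 108.1 F [ 0.2 -0.5 -3.9] t 3.0
```

```bash
python3 -m pendant '[{"dx":-0.9,"dy":-4.8,"dz":0,"twist":3},{"dx":-1.8,"dy":-9.7,"dz":0,"twist":6},{"dx":-2.6,"dy":-14.6,"dz":0,"twist":9},{"dx":-3.5,"dy":-19.4,"dz":0,"twist":12},{"dx":-4.1,"dy":-23,"dz":0,"twist":15},{"dx":-4.3,"dy":-24.3,"dz":0,"twist":15},{"dx":-4.3,"dy":-24.3,"dz":0,"twist":15},{"dx":-4.3,"dy":-24.3,"dz":0,"twist":15}]'; python3 -c "
from h import *
plan(547,97,48,93)
c=cam('side')
i=c['img'][190:340,260:460,::-1]
cv2.imwrite('pics/s2.png',cv2.resize(i,None,fx=4,fy=4,interpolation=cv2.INTER_CUBIC))
c=cam('top')
i=c['img'][175:300,240:440,::-1]
cv2.imwrite('pics/t2.png',cv2.resize(i,None,fx=4,fy=4,interpolation=cv2.INTER_CUBIC))"
```

```text
time: 4.0
eef_pos: [0.543, 0.0965, 0.1133]
tcp_rot: [-0.028, 1.0, 0.0, -0.001]
contact_force: [-1.1, 0.4, -2.7]
opening: 0.264
finger_force: 59.9
d [-0.42  0.03  6.53] twist 0.2 yaw 93.2 F [-1.1  0.4 -2.7] t 4.0
```

View pics/s2.png

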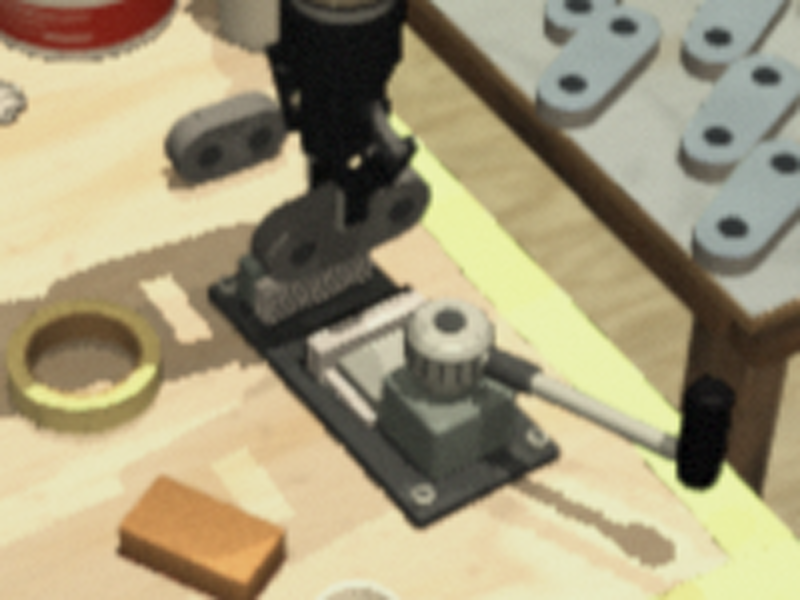

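```bash
python3 -c "
from h import *
c=cam('side')
for n,u,v in [('jawL',337.5,276.3),('jawR',363,262.5),('anvL',324,262.8),('anvR',349.5,250.5)]: print(n,np.round(1000*px2w(c,u-.4,v-.4,z=.042),1))
print('head',px2w(c,260+451/4-.4,190+318/4-.4,z=.108),'knobtop',px2w(c,260+709/4-.4,190+388/4-.4,z=.153))"
```

```text
jawL [504.7  64.2  42. ]
jawR [587.9  75.   42. ]
anvL [499.2 124.2  42. ]
anvR [581.2 131.7  42. ]
head [ 0.55676732 -0.01426715  0.108     ] knobtop [ 0.62536541 -0.17017002  0.153     ]
```

View pics/t2.png

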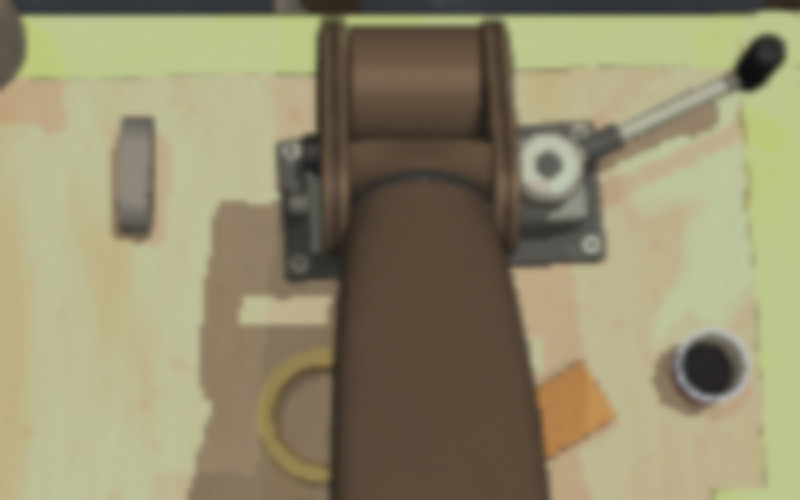

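Link hangs level above the jaws (side crop (340,230)); the gap lies below it. Lower.

```bash
python3 -m pendant '[{"dx":-0.3,"dy":0.2,"dz":2,"twist":0},{"dx":-0.3,"dy":0.2,"dz":3,"twist":0},{"dx":-0.3,"dy":0.2,"dz":4,"twist":0},{"dx":-0.3,"dy":0.2,"dz":5,"twist":0},{"dx":-0.3,"dy":0.2,"dz":5.8,"twist":0},{"dx":-0.3,"dy":0.2,"dz":6.2,"twist":0},{"dx":-0.3,"dy":0.2,"dz":6.2,"twist":0}]'; python3 -c "
from h import *
plan(546,98.5,48,93)"
```

```text
time: 5.03
eef_pos: [0.547, 0.0976, 0.0521]
tcp_rot: [-0.027, 1.0, 0.0, -0.0]
contact_force: [0.6, -0.4, -3.4]
opening: 0.263
finger_force: 59.9
d [0.09 0.1  0.41] twist 0.1 yaw 93.1 F [ 0.6 -0.4 -3.4] t 5.025
```

```bash
python3 -m pendant '[{"dx":0,"dy":0,"dz":0.2,"twist":0},{"dx":0,"dy":0,"dz":0.4,"twist":0},{"dx":0,"dy":0,"dz":0.4,"twist":0},{"dx":0,"dy":0,"dz":0.4,"twist":0}]'; python3 -c "
from h import *
plan(546,98.5,48,93)
c=cam('side')
i=c['img'][220:310,290:410,::-1]
cv2.imwrite('pics/s3.png',cv2.resize(i,None,fx=6,fy=6,interpolation=cv2.INTER_CUBIC))"
```

```text
time: 5.52
eef_pos: [0.5471, 0.0977, 0.0484]
tcp_rot: [-0.027, 1.0, 0.0, 0.0]
contact_force: [-0.3, -0.2, -3.0]
opening: 0.261
finger_force: 59.9
d [0.11 0.09 0.04] twist 0.1 yaw 93.1 F [-0.3 -0.2 -3. ] t 5.525
```

View pics/s3.png

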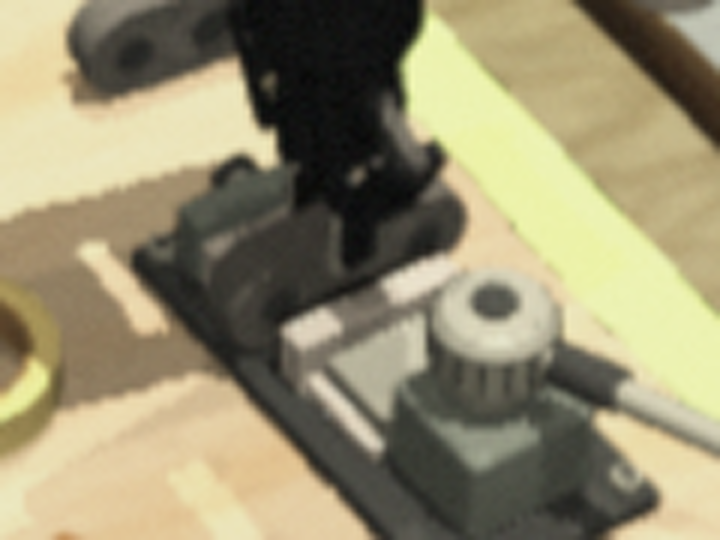

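```bash
python3 -m pendant '[{"dx":0,"dy":0,"dz":0.1,"twist":0},{"dx":0,"dy":0,"dz":0.1,"twist":0},{"dx":0,"dy":0,"dz":0.15,"twist":0},{"dx":0,"dy":0,"dz":0.15,"twist":0}]'
```

```text
time: 6.08
eef_pos: [0.5472, 0.0977, 0.0473]
tcp_rot: [-0.027, 1.0, -0.0, 0.0]
contact_force: [-1.4, 1.0, 0.3]
opening: 0.261
finger_force: 60.4
```

```bash
python3 -m pendant '[{"dx":0,"dy":0,"dz":0,"twist":0},{"dx":0,"dy":0,"dz":0,"twist":0},{"dx":0,"dy":0,"dz":0,"twist":0},{"dx":0,"dy":0,"dz":0,"twist":0}]' 70; python3 -m pendant '[{"dx":0,"dy":0,"dz":-3,"twist":0},{"dx":0,"dy":0,"dz":-8,"twist":0},{"dx":0,"dy":0,"dz":-14,"twist":0},{"dx":0,"dy":0,"dz":-18,"twist":0},{"dx":0,"dy":0,"dz":-18,"twist":0},{"dx":0,"dy":0,"dz":-18,"twist":0}]' 55; python3 -c "
from h import *
plan(626,-171,225,26)"
```

```text
time: 6.58
eef_pos: [0.5472, 0.0976, 0.0469]
tcp_rot: [-0.027, 1.0, -0.0, 0.0]
contact_force: [1.1, -0.2, 0.5]
opening: 0.7
finger_force: 0.0
time: 7.32
eef_pos: [0.5465, 0.0977, 0.2259]
tcp_rot: [-0.027, 1.0, 0.0, -0.001]
contact_force: [-0.1, 0.0, 0.4]
opening: 0.548
finger_force: 0.0
d [ -6.47 -27.26   0.08] twist 67.1 yaw 93.1 F [-0.1  0.   0.4] t 7.325
```

```bash
python3 -m pendant '[{"dx":-6.5,"dy":-27.3,"dz":0,"twist":67},{"dx":-6.5,"dy":-27.3,"dz":0,"twist":67},{"dx":-6.5,"dy":-27.3,"dz":0,"twist":67},{"dx":-6.5,"dy":-27.3,"dz":0,"twist":67},{"dx":-6.5,"dy":-27.3,"dz":0,"twist":67},{"dx":-6.5,"dy":-27.3,"dz":0,"twist":67},{"dx":-6.5,"dy":-27.3,"dz":0,"twist":67},{"dx":-6.5,"dy":-27.3,"dz":0,"twist":67},{"dx":-6.5,"dy":-27.3,"dz":0,"twist":67}]' 60; python3 -c "
from h import *
plan(626,-171,112,26)
c=cam('side')
i=c['img'][200:330,290:460,::-1]
cv2.imwrite('pics/s4.png',cv2.resize(i,None,fx=4.6,fy=4.6,interpolation=cv2.INTER_CUBIC))"
```

```text
time: 8.45
eef_pos: [0.6263, -0.171, 0.2252]
tcp_rot: [0.529, 0.849, -0.0, -0.001]
contact_force: [-0.1, -0.4, -0.4]
opening: 0.604
finger_force: 0.0
d [-1.000e-02 -1.000e-02  1.132e+01] twist 0.2 yaw 26.2 F [-0.1 -0.4 -0.4] t 8.45
```

View pics/s4.png

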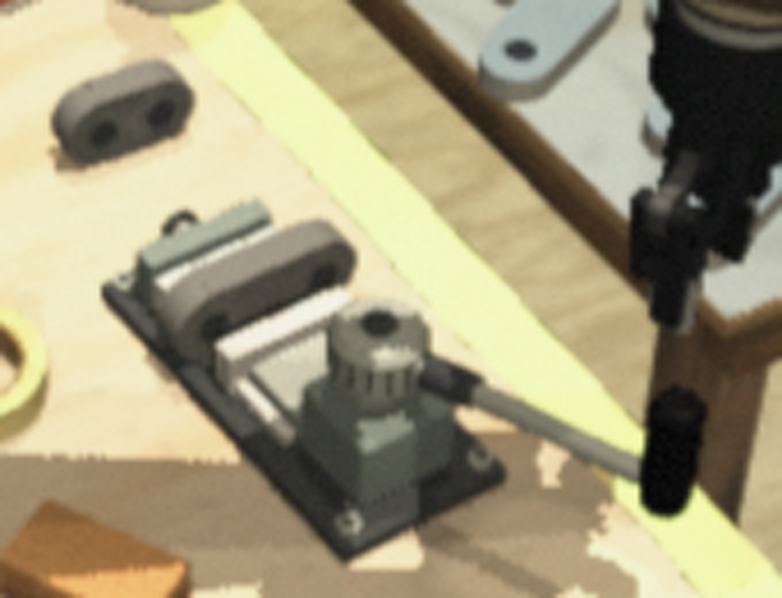

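Link stands between the jaws, about centred (crop (258,275)); knob at (675,450), gripper straight above it. Descend round the knob.

```bash
python3 -m pendant '[{"dx":0,"dy":0,"dz":4,"twist":0},{"dx":0,"dy":0,"dz":6.5,"twist":0},{"dx":0,"dy":0,"dz":8,"twist":0},{"dx":0,"dy":0,"dz":8.5,"twist":0}]' && python3 -m pendant '[{"dx":0,"dy":0,"dz":1.5,"twist":0},{"dx":0,"dy":0,"dz":2.8,"twist":0},{"dx":0,"dy":0,"dz":2.8,"twist":0}]'
```

```text
time: 9.0
eef_pos: [0.6266, -0.1711, 0.1409]
tcp_rot: [0.529, 0.849, -0.0, -0.001]
contact_force: [-0.6, -0.5, -0.1]
opening: 0.599
finger_force: 0.0
time: 9.38
eef_pos: [0.626, -0.171, 0.1122]
tcp_rot: [0.529, 0.849, -0.0, -0.001]
contact_force: [-0.6, 0.9, 0.5]
opening: 0.6
finger_force: 0.0
```

```bash
python3 -m pendant '[{"dx":0,"dy":0,"dz":0,"twist":0},{"dx":0,"dy":0,"dz":0,"twist":0},{"dx":0,"dy":0,"dz":0,"twist":0}]' 38 20; python3 -m pendant '[{"dx":0.02,"dy":-0.9,"dz":0,"twist":3},{"dx":0.1,"dy":-1.8,"dz":0,"twist":6},{"dx":0.1,"dy":-1.8,"dz":0,"twist":6}]';  python3 -c "
from h import *
plan(626,-171,112,26)"
```

```text
time: 9.75
eef_pos: [0.6272, -0.1715, 0.1145]
tcp_rot: [0.529, 0.849, 0.0, 0.001]
contact_force: [-0.3, -0.4, 0.3]
opening: 0.377
finger_force: 0.0
time: 10.12
eef_pos: [0.6118, -0.1778, 0.1145]
tcp_rot: [0.573, 0.82, 0.002, 0.002]
contact_force: [4.6, 2.2, -0.7]
opening: 0.385
finger_force: 2.4
d [0.15 1.57 0.26] twist -5.9 yaw 20.1 F [ 4.6  2.2 -0.7] t 10.125
```

```bash
P="python3 -m pendant"; (python3 -m pendant '[{"dx":0.02,"dy":-0.9,"dz":0,"twist":3},{"dx":0.1,"dy":-1.8,"dz":0,"twist":6},{"dx":0.1,"dy":-1.8,"dz":0,"twist":6}]'; python3 -m pendant '[{"dx":0,"dy":-0.3,"dz":0,"twist":1},{"dx":0.01,"dy":-0.6,"dz":0,"twist":2},{"dx":0.01,"dy":-0.6,"dz":0,"twist":2}]';python3 -m pendant '[{"dx":0,"dy":-0.3,"dz":0,"twist":1},{"dx":0.01,"dy":-0.6,"dz":0,"twist":2},{"dx":0.01,"dy":-0.6,"dz":0,"twist":2}]') | grep -v rot;  python3 -c "
from h import *
plan(626,-171,112,26)"
```

```text
time: 10.5
eef_pos: [0.5944, -0.1831, 0.1145]
contact_force: [4.5, 2.2, -1.3]
opening: 0.384
finger_force: 2.4
time: 10.88
eef_pos: [0.5894, -0.1841, 0.1145]
contact_force: [6.6, 3.4, -1.8]
opening: 0.378
finger_force: 3.6
time: 11.25
eef_pos: [0.5835, -0.1853, 0.1145]
contact_force: [6.3, 3.0, -1.8]
opening: 0.382
finger_force: 3.6
d [0.66 4.43 0.28] twist -15.9 yaw 10.1 F [ 6.3  3.  -1.8] t 11.25
```

```bash
(python3 -m pendant '[{"dx":0,"dy":-0.3,"dz":0,"twist":1},{"dx":0.01,"dy":-0.6,"dz":0,"twist":2},{"dx":0.01,"dy":-0.6,"dz":0,"twist":2}]'; python3 -m pendant '[{"dx":0,"dy":-0.3,"dz":0,"twist":1},{"dx":0.01,"dy":-0.6,"dz":0,"twist":2},{"dx":0.01,"dy":-0.6,"dz":0,"twist":2}]';python3 -m pendant '[{"dx":0,"dy":-0.3,"dz":0,"twist":1},{"dx":0.01,"dy":-0.6,"dz":0,"twist":2},{"dx":0.01,"dy":-0.6,"dz":0,"twist":2}]') | grep -v rot
```

```text
time: 11.62
eef_pos: [0.5777, -0.1862, 0.1145]
contact_force: [6.7, 3.0, -2.3]
opening: 0.379
finger_force: 3.7
time: 12.0
eef_pos: [0.5717, -0.1869, 0.1145]
contact_force: [7.1, 3.8, -3.2]
opening: 0.381
finger_force: 3.7
time: 12.38
eef_pos: [0.5657, -0.1874, 0.1145]
contact_force: [7.0, 3.3, -1.5]
opening: 0.382
finger_force: 3.7
```

```bash
(python3 -m pendant '[{"dx":0,"dy":-0.3,"dz":0,"twist":1},{"dx":0.01,"dy":-0.6,"dz":0,"twist":2},{"dx":0.01,"dy":-0.6,"dz":0,"twist":2}]'; python3 -m pendant '[{"dx":0,"dy":-0.3,"dz":0,"twist":1},{"dx":0.01,"dy":-0.6,"dz":0,"twist":2},{"dx":0.01,"dy":-0.6,"dz":0,"twist":2}]';python3 -m pendant '[{"dx":0,"dy":-0.3,"dz":0,"twist":1},{"dx":0.01,"dy":-0.6,"dz":0,"twist":2},{"dx":0.01,"dy":-0.6,"dz":0,"twist":2}]') | grep -v rot
```

```text
time: 12.75
eef_pos: [0.5598, -0.1877, 0.1145]
contact_force: [7.5, 4.5, -2.7]
opening: 0.382
finger_force: 3.7
time: 13.12
eef_pos: [0.5537, -0.1878, 0.1145]
contact_force: [7.8, 4.3, -2.4]
opening: 0.378
finger_force: 3.7
time: 13.5
eef_pos: [0.5478, -0.1877, 0.1145]
contact_force: [8.2, 4.4, -2.8]
opening: 0.382
finger_force: 3.6
```

```bash
(python3 -m pendant '[{"dx":0,"dy":-0.3,"dz":0,"twist":1},{"dx":0.01,"dy":-0.6,"dz":0,"twist":2},{"dx":0.01,"dy":-0.6,"dz":0,"twist":2}]'; python3 -m pendant '[{"dx":0,"dy":-0.3,"dz":0,"twist":1},{"dx":0.01,"dy":-0.6,"dz":0,"twist":2},{"dx":0.01,"dy":-0.6,"dz":0,"twist":2}]') | grep -v rot
```

```text
time: 13.88
eef_pos: [0.5418, -0.1873, 0.1145]
contact_force: [8.8, 4.2, -2.5]
opening: 0.382
finger_force: 3.6
time: 14.25
eef_pos: [0.5358, -0.1868, 0.1145]
contact_force: [7.9, 4.7, -2.6]
opening: 0.382
finger_force: 3.6
```

```bash
(python3 -m pendant '[{"dx":0,"dy":-0.3,"dz":0,"twist":1},{"dx":0.01,"dy":-0.6,"dz":0,"twist":2},{"dx":0.01,"dy":-0.6,"dz":0,"twist":2}]'; python3 -m pendant '[{"dx":0,"dy":-0.3,"dz":0,"twist":1},{"dx":0.01,"dy":-0.6,"dz":0,"twist":2},{"dx":0.01,"dy":-0.6,"dz":0,"twist":2}]') | grep -v rot
```

```text
time: 14.62
eef_pos: [0.5299, -0.1862, 0.1145]
contact_force: [7.5, 3.6, -3.1]
opening: 0.377
finger_force: 3.4
time: 15.0
eef_pos: [0.5243, -0.1854, 0.1146]
contact_force: [8.4, 4.6, -3.2]
opening: 0.373
finger_force: 3.9
```

```bash
(python3 -m pendant '[{"dx":0,"dy":-0.3,"dz":0,"twist":1},{"dx":0.01,"dy":-0.6,"dz":0,"twist":2},{"dx":0.01,"dy":-0.6,"dz":0,"twist":2}]'; python3 -m pendant '[{"dx":0,"dy":-0.3,"dz":0,"twist":1},{"dx":0,"dy":-0.3,"dz":0,"twist":1}]') | grep -v rot
```

```text
time: 15.38
eef_pos: [0.5192, -0.1844, 0.1146]
contact_force: [12.7, 3.6, -5.2]
opening: 0.375
finger_force: 5.3
time: 15.62
eef_pos: [0.5164, -0.1838, 0.1147]
contact_force: [12.2, 4.0, -5.1]
opening: 0.379
finger_force: 5.5
```

```bash
python3 -m pendant '[{"dx":0,"dy":-0.15,"dz":0,"twist":0.5},{"dx":0,"dy":-0.3,"dz":0,"twist":1}]' | grep -v rot
```

```text
time: 15.88
eef_pos: [0.5136, -0.1832, 0.1147]
contact_force: [11.2, 4.6, -4.6]
opening: 0.383
finger_force: 5.3
```

```bash
python3 -m pendant '[{"dx":0,"dy":-0.15,"dz":0,"twist":0.5},{"dx":0,"dy":-0.3,"dz":0,"twist":1}]' | grep -v rot
```

```text
time: 16.12
eef_pos: [0.5104, -0.1825, 0.1147]
contact_force: [10.2, 3.6, -3.7]
opening: 0.38
finger_force: 4.8
```

```bash
python3 -m pendant '[{"dx":0,"dy":-0.15,"dz":0,"twist":0.5},{"dx":0,"dy":-0.3,"dz":0,"twist":1}]' | grep -v rot
```

```text
time: 16.38
eef_pos: [0.5072, -0.182, 0.1149]
contact_force: [10.0, 2.5, -3.0]
opening: 0.379
finger_force: 4.2
```

```bash
python3 -m pendant '[{"dx":0,"dy":-0.15,"dz":0,"twist":0.5},{"dx":0,"dy":-0.3,"dz":0,"twist":1}]' | grep -v rot
```

```text
time: 16.62
eef_pos: [0.504, -0.1814, 0.115]
contact_force: [8.4, 3.1, -2.3]
opening: 0.38
finger_force: 3.5
```

Force fell steadily from 12.7 to 8.4 N over some 15 mm: the click has happened. Let go.

```bash
python3 -m pendant '[{"dx":0,"dy":0.3,"dz":0,"twist":0},{"dx":0,"dy":0.7,"dz":0,"twist":0},{"dx":0,"dy":1,"dz":0,"twist":0},{"dx":0,"dy":1,"dz":0,"twist":0},{"dx":0,"dy":1,"dz":0,"twist":0},{"dx":0,"dy":1,"dz":0,"twist":0}]' 100; python3 -m pendant '[{"dx":0,"dy":0,"dz":-2,"twist":0},{"dx":0,"dy":0,"dz":-6,"twist":0},{"dx":0,"dy":0,"dz":-12,"twist":0},{"dx":0,"dy":0,"dz":-16,"twist":0},{"dx":0,"dy":0,"dz":-16,"twist":0},{"dx":0,"dy":0,"dz":-16,"twist":0}]'; python3 -c "
from h import *
c=cam('side')
i=c['img'][200:350,280:460,::-1]
cv2.imwrite('pics/s5.png',cv2.resize(i,None,fx=4,fy=4,interpolation=cv2.INTER_CUBIC))"
```

```text
time: 17.38
eef_pos: [0.5105, -0.1846, 0.1138]
tcp_rot: [0.803, 0.596, -0.0, -0.0]
contact_force: [0.3, 0.4, -0.0]
opening: 1.003
finger_force: 0.0
time: 18.12
eef_pos: [0.5102, -0.1843, 0.2728]
tcp_rot: [0.803, 0.596, -0.0, -0.001]
contact_force: [0.2, 0.1, -0.5]
opening: 1.0
finger_force: 0.0
```

View pics/s5.png

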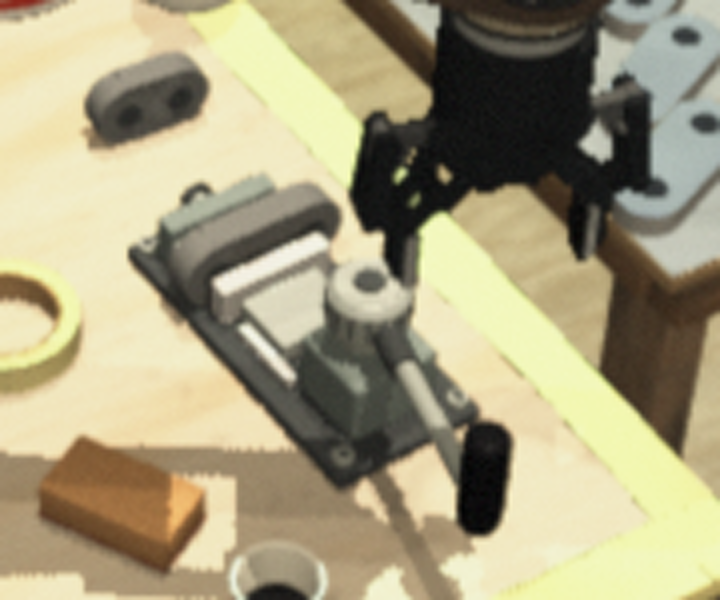

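The picture shows the link clamped between the jaws (255,240), the lever swung round (485,480) and the gripper clear of everything. Handing in.

```bash
python3 -c "
from h import *
print(ctrl.sign_off())"
```

```text
the job is handed in; nothing more can be done
None
```

The long link is standing clamped between the drill-clamp jaws, about centred. I pulled the lever to its first click and about 15 mm into the slack after it, short of the stop, then let go. The job is handed in at about 18 s of the 64 s; the hand-in call returned no verdict.

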